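# Clip the long stick lamp into its holder

### The arm

A 6-joint arm with a two-finger parallel gripper is mounted at the origin on a cart in front of the work surface, level with it; the furniture and walls round the work are solid. World frame = base frame: x ahead of the robot, y to its left, z up, the work surface at z = 0. Lengths are in mm, angles in rad, forces in N, time in s.
With the tool pointing down it reaches from about 400 to 825 mm from the base axis. Payload 7 kg.
Tool frame: the origin (TCP) lies midway between the tips of the shut fingers; the grasp point (between the pads) lies 19 mm behind it (ctrl.tcp_to_grasp is the z of the grasp point in the tool frame, in mm); z points along the fingers, y is the line along which they close (so a half turn about z gives the same grasp; the last joint's range is limited). The gripper opens to 88 mm and grips with 3 to 60 N. Pads are 19 mm wide; open, the fingers measure 130 mm over their backs; the gripper's body (78 mm by 193 mm) begins 47 mm behind the grasp point.
Start: joints at [-0.856, 0.359, 0.012, 0, -1.224, -0.288], TCP at [279.395, -614.438, 226.561] pointing down, gripper open.
Joint ranges: [-3.07, 3.07], [-1.43, 2.12], [-1.02, 1.25], [-3.03, 1.67], [-3.05, -0], [-3.03, 3.03]. Speed limits (rad/s): [2.39, 2.39, 3.01, 3.14, 3.14, 3.14].

### API

Orientations are given as a unit quaternion [w, x, y, z].
In Python, from station import ctrl, grab_frame, hand_in, search_frame gives the robot as it stands.
- The arm moves only by the tool jog_arm, never from a script. Its argument "targets" is text: rows parted by semicolons, each of 6 numbers parted by spaces: the shift along the world's x, y, z in m, then the turn, a rotation vector about the world's x, y, z in rad. In form: x y z ax ay az; .... A call has 1 to 5 rows; each row is the pose to reach, as a shift and turn from the pose commanded when the call began; what a row does not reach only later rows make up. A row lasts 1/8 s, in which the tool goes at most 62.5 mm and 10.7 degrees, less where a joint would pass 70% of its speed; a pose out of reach is approached as far as the arm can. A call with a gripper value outside its range is refused whole. "fingers" is the gripper's target within -1 to 1 (fully open at 1, half-way at 0, shut at -1), set as the call begins (left out, the last holds). The fingers move at their own pace and stop on an object; the grip force is fixed at half the most. Time passes only in rows, so rows that repeat a pose let the fingers close. It gives the time, the measured TCP pose, the force, the opening and the grip force at its end, in the units of the state.
- ctrl.get_state(): the state, without advancing time (a new reading comes with each control period).
- grab_frame(name): name is "scene" or "top" or "wrist"; returns a dict with "image" (400x640x3 uint8, blue, green, red), "depth" (400x640 float32, mm along the optical axis (not along the pixel's ray), 0 where there is no reading), "fov_y" (degrees; the focal length in pixels is half the picture's height over the tangent of half this angle, whatever the lens; pixels are square), "cx", "cy" (the principal point, pixels), "cam_to_world" (4x4, takes a point from camera to world coordinates); the wrist camera has in their place "T_tool_cam" (4x4, takes a point from camera to tool coordinates, whose origin is the TCP and whose axes are the flange's). Camera axes: x right, y down, z forward; pixel columns grow to the right and rows downward; lengths in mm; the calibration is good to about 2 mm. A picture is of the moment at which its call begins: read the wrist's pose just before it.
- hand_in(): hands the job in; it is judged then, once.
Trained networks look in the newest picture that a camera, given by its name, has taken for a name from the list of things; names that differ only in an ending like _2 or _b are one class to them, and where a whole thing is asked for, a point or a joint stands for the part that bears it (a point fixed in the world has none). Each returns a list of dicts, best first, with "confidence" (0 to 1); they miss things now and then, are a little off and sometimes report something else, mostly with a low value. They report only what shows in the picture. A call takes as long as a camera call.
- search_frame(thing, camera): "at" ([x, y, z] in mm, in world coordinates, good to about 4 mm: the middle of the surface that is visible of it).
The state is a dict: "clock": time; "qpos": joint angles; "qvel": joint speeds; "joint_efforts": joint torques, N m; "ee_pos": TCP position; "ee_rot": TCP orientation; "contact_force": force on the tool from outside, world axes, zero at the start; "wrist_torque": the same for the moment, N m; "grip_width": finger opening in mm; "grasp_force": force on a finger pad.
Only numpy, scipy, OpenCV 4.12 (cv2) and the standard library are available. Lean on these libraries where they do the work, as an engineer would, in place of code of your own. Each camera call takes 0.05 s, during which the arm holds its last target. There are 200 camera calls.

### The job

Put the longer of the two aluminium stick lamps away: lay it across the spring-clip holder, midway along its two clips, and press it straight down until it has snapped fully home in both of them, then let go. Leave the shorter lamp where it lies.

Things in the scene. Friction and masses are not known exactly. Their poses are not given: they have to be found in the camera images.
- long_lamp_center (a point): Centre of the long stick lamp, a plain aluminium cylinder 24 mm across, 190 mm long, 140 g, with dark rings near both ends; the last 25 mm at +y are a hexagonal head, 24 mm across flats, which stops it rolling. It lies level on the worktop, centre 12 mm above the surface; its y axis runs along it. Grasp it by the middle. Either end may go either way in the holder.
- short_lamp_center (a point): Centre of the other stick lamp, alike in shape but 18 mm across and 110 mm long; it lies beside the long one (which lies further right varies), its y axis along it. To be left alone.
- clip_holder: The fixed holder: plywood foot 74 x 150 x 10 mm with two upright C-shaped steel spring clips, each 14 mm wide, centred 45 mm either side of its middle along y, so 76 mm are free between them, with only the foot (top 10 mm above the worktop) below. Origin: centre of the foot's underside. y runs through both clips, along the seated lamp; z up.
- clip_seat (a point): Lamp's centre when fully home: 43 mm above the holder's origin, same axes. The spring jaws stand at -x and +x, 18 mm apart at the lips (9.5 mm above this point), flaring to 33 mm at the tops (21 mm above). A lamp laid on the closed jaws stands about 17 mm above its seat; about 5 to 12 N straight down spreads the jaws, which snap shut over it.

How it is judged (in metres and radians):
At the end, for the whole second after the job is handed in: The long lamp rests, released, fully home in both clips: its centre within 4 mm of the seat point in height, 6 mm across and 15 mm along the holder, its axis within 5 degrees of the holder's (the closed clips themselves bring it well inside the height, cross and angle limits), at rest (z of long_lamp_center in the frame of clip_seat between -0.004 and 0.004 m and x of long_lamp_center in the frame of clip_seat between -0.006 and 0.006 m and y of long_lamp_center in the frame of clip_seat between -0.015 and 0.015 m and angle between the y axis of long_lamp_center and the y axis of clip_seat, either way round below 0.09 rad and linear speed of long_lamp below 0.02 m/s); the robot touches nothing.
It fails at once if the short lamp is moved by more than 40 mm (distance of short_lamp_center from where it was at the start of the episode above 0.04 m).
It also fails if it takes over 35 s, if anything falls off the work surface, if the arm or the gripper's body presses on something with over 40 N, if the wrist force passes 120 N, or if a joint passes its speed limit or range.

## Working session

There is one attempt and no reset: what is moved stays moved. The work goes in short steps, Python scripts to look and compute and a tool call to move; the robot and the scene stay as the last step left them, time stands still between calls to the robot, and variables do not carry over. Pictures are saved under pics/ and viewed, at most 10 in all, crops included, and the job is handed in when it is done.

Besides the shell and the picture viewer there is one more tool, called after ">>>" as name(argument=value, ...) on one line, values as JSON. jog_arm: Moves the arm, as the interface text tells. Its arguments: {"type":"object","properties":{"targets":{"type":"string"},"fingers":{"type":"number"}},"required":["targets"]}

```bash
mkdir -p pics; cat > h.py <<'E'
import numpy as np, cv2
from station import ctrl, grab_frame, hand_in, search_frame
def cloud(f,T):
    h,w=f["depth"].shape; F=h/2/np.tan(np.radians(f["fov_y"])/2)
    v,u=np.mgrid[:h,:w]; d=f["depth"]
    P=np.stack([(u-f["cx"])/F*d,(v-f["cy"])/F*d,d,np.ones_like(d)],-1)@np.asarray(T).T
    P[d==0]=np.nan
    return P[...,:3]
E
python3 - <<'E'
from h import *
s=ctrl.get_state(); print(s["clock"],s["ee_pos"],s["ee_rot"],s["contact_force"],s["grip_width"])
for c in ("top","scene"):
    f=grab_frame(c); cv2.imwrite(f"pics/{c}0.png",f["image"]); np.save(f"{c}0.npy",cloud(f,f["cam_to_world"]))
    for t in ("long_lamp_center","short_lamp_center","clip_holder"):
        print(c,t,[(np.round(r["at"],1).tolist(),round(r["confidence"],2)) for r in search_frame(t,c)[:3]])
E
```

```text
0.0 [ 279.1923204  -614.00784725  225.61136698] [-2.43204023e-04 -2.11720227e-01  9.77329965e-01  7.91517317e-04] [ 0.12102049  0.27848346 -0.44865377] 87.27514130330384
top long_lamp_center [([482.5, -312.3, 23.2], 0.7)]
top short_lamp_center [([540.7, -400.8, 17.8], 0.74)]
top clip_holder [([511.1, 171.1, 10.4], 0.6)]
scene long_lamp_center [([479.1, -306.7, 19.5], 0.93)]
scene short_lamp_center [([536.5, -400.5, 17.0], 0.58), ([513.4, 175.0, 8.2], 0.19)]
scene clip_holder [([510.8, 175.0, 11.9], 0.86)]
```

View pics/top0.png

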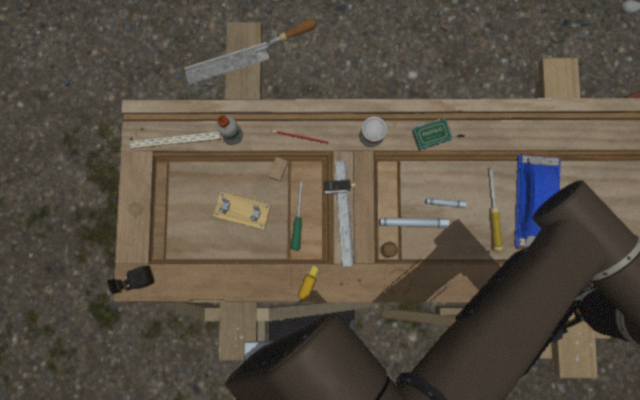

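View pics/scene0.png

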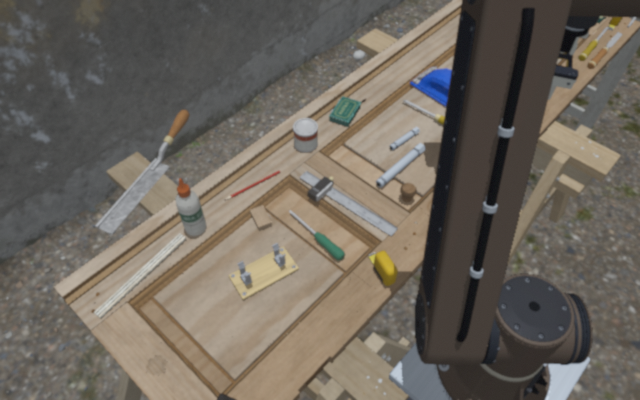

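The top view shows the long lamp at about (414,222), running along image x, and the short one at (445,203). The clip holder is at (241,210), slightly turned. A raised divider with a try square stands between them at about (345,200).

```bash
python3 - <<'E'
from h import *
for c in ("top","scene"):
    P=np.load(c+"0.npy").reshape(-1,3); I=cv2.imread(f"pics/{c}0.png").reshape(-1,3).astype(int)
    def sel(cx,cy,rx,ry,z0,z1): 
        with np.errstate(all='ignore'): return (abs(P[:,0]-cx)<rx)&(abs(P[:,1]-cy)<ry)&(P[:,2]>z0)&(P[:,2]<z1)
    for n,a in dict(long=(481,-310,28,125,7,40),short=(538,-400,22,80,7,40),foot=(511,172,75,100,5,16),clips=(511,172,75,100,25,80)).items():
        m=sel(*a); Q=P[m]
        if len(Q)<5: print(c,n,len(Q)); continue
        r=cv2.minAreaRect(Q[:,:2].astype(np.float32)); C=np.cov(Q[:,:2].T); w,V=np.linalg.eigh(C)
        print(c,n,len(Q),"rect",np.round(r[0],1),np.round(r[1],1),"pca deg from y",round(np.degrees(np.arctan(-V[0,1]/V[1,1])),1),"mean",Q.mean(0).round(1),"z pct",np.percentile(Q[:,2],[5,50,95]).round(1))
        if n=="clips":
            _,L,ce=cv2.kmeans(Q[:,:2].astype(np.float32),2,None,(3,50,.1),5,0); print(ce.round(1).tolist())
    for q in ((500,172),(500,-50),(440,-310),(500,0)):
        m=sel(*q,12,12,-50,150); print(q,np.nanmedian(P[m,2]).round(1))
    m=sel(490,-40,120,200,30,300); print("obst max z",P[m,2].max() if m.any() else None)
I=cv2.imread("pics/top0.png"); a=cv2.resize(I[180:245,195:290],None,fx=4,fy=4); b=cv2.resize(I[180:245,370:480],None,fx=3.6,fy=4)
cv2.imwrite("pics/c1.png",np.hstack([a,b]))
E
```

```text
top long 611 rect [ 479.8 -297. ] [ 50.8 220.6] pca deg from y -0.8 mean [ 481.3 -309.1   20.3] z pct [11.6 20.9 26.6]
top short 263 rect [ 535.7 -402.1] [ 27.9 131.2] pca deg from y -5.0 mean [ 536.3 -404.    15.2] z pct [ 9.3 15.4 21.3]
top foot 1214 rect [510.9 172.6] [198.  148.7] pca deg from y -13.0 mean [515.  172.7  10. ] z pct [ 5.6 10.  14.5]
top clips 185 rect [516.7 173.6] [107.3  39.2] pca deg from y -14.2 mean [517.2 173.2  45.5] z pct [28.2 36.3 67.7]
[[528.0999755859375, 216.5], [506.20001220703125, 129.5]]
(500, 172) 10.3
(500, -50) -4.0
(440, -310) -0.6
(500, 0) -0.5
obst max z 71.90432753969867
scene long 537 rect [ 487.8 -308.1] [ 43.4 242.1] pca deg from y -1.9 mean [ 477.9 -307.2   20.3] z pct [ 9.7 21.4 26.8]
scene short 206 rect [ 539.4 -401.3] [ 37.6 124.6] pca deg from y -5.9 mean [ 533.7 -403.3   16.1] z pct [ 9.  16.6 21.4]
scene foot 1548 rect [508.9 171.1] [197.6 137.5] pca deg from y -14.6 mean [511.4 174.3  10. ] z pct [ 6.1 10.1 13.8]
scene clips 311 rect [515.6 171.4] [106.   41.2] pca deg from y -14.3 mean [517.1 171.4  45.2] z pct [27.9 42.3 66.9]
[[528.2000122070312, 214.5], [505.79998779296875, 127.5]]
(500, 172) 10.5
(500, -50) -1.2
(440, -310) 0.8
(500, 0) 0.9
obst max z 70.8516926673334
```

View pics/c1.png

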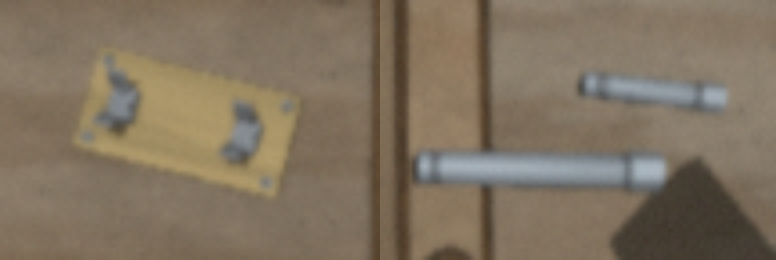

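The crops confirm it. The holder is turned about -14° from world y with its clips near (528,215) and (506,128). The long lamp lies nearly along y at (480,-308), and the short one is clear of it, further right and ahead. I'll move over the lamp next.

>>> jog_arm(targets="0.1 0.15 0 0 0 0.56; 0.1 0.15 0 0 0 0.56; 0.1 0.15 0 0 0 0.56; 0.1 0.15 0 0 0 0.56", fingers=1)

```text
clock: 0.9
ee_pos: [381.4, -461.8, 227.2]
ee_rot: [0.0, -0.477, 0.879, -0.0]
contact_force: [0.4, -0.8, 0.5]
grip_width: 87.5
grasp_force: 0.0
```

>>> jog_arm(targets="0.1 0.155 0 0 0 0.56; 0.1 0.155 0 0 0 0.56; 0.1 0.155 0 0 0 0.56; 0.1 0.155 0 0 0 0.56")

```text
clock: 1.4
ee_pos: [481.3, -307.1, 226.7]
ee_rot: [0.0, -0.7, 0.714, -0.0]
contact_force: [0.2, -0.2, 0.2]
grip_width: 87.7
grasp_force: 0.0
```

```bash
cat >> h.py <<'E'
from scipy.spatial.transform import Rotation as R
def wrist(name):
    s=ctrl.get_state(); f=grab_frame("wrist"); T=np.eye(4); q=s["ee_rot"]
    T[:3,:3]=R.from_quat([q[1],q[2],q[3],q[0]]).as_matrix(); T[:3,3]=s["ee_pos"]
    cv2.imwrite(f"pics/{name}.png",f["image"]); P=cloud(f,T@np.asarray(f["T_tool_cam"])); np.save(name+".npy",P)
    y=T[:3,1]; print("t",s["clock"],"tcp",np.round(s["ee_pos"],1),"tool y deg",np.degrees(np.arctan2(y[1],y[0])).round(2),"toolz",T[:3,2].round(3),"F",np.round(s["contact_force"],1),"w",s["grip_width"],s["grasp_force"])
    return P
def stats(P,a,n=""):
    cx,cy,rx,ry,z0,z1=a; P=P.reshape(-1,3)
    with np.errstate(all='ignore'): Q=P[(abs(P[:,0]-cx)<rx)&(abs(P[:,1]-cy)<ry)&(P[:,2]>z0)&(P[:,2]<z1)]
    if len(Q)<5: print(n,len(Q)); return Q
    r=cv2.minAreaRect(Q[:,:2].astype(np.float32)); w,V=np.linalg.eigh(np.cov(Q[:,:2].T))
    print(n,len(Q),"rect",np.round(r[0],1),np.round(r[1],1),"pca",round(np.degrees(np.arctan(-V[0,1]/V[1,1])),1),"mean",Q.mean(0).round(1),"zpct",np.percentile(Q[:,2],[5,50,98]).round(1)); return Q
E
python3 - <<'E'
from h import *
P=wrist("w1"); stats(P,(481,-310,28,125,8,40),"long"); stats(P,(538,-400,22,80,8,40),"short")
print(search_frame("long_lamp_center","wrist")[:2])
E
```

```text
t 1.4 tcp [ 481.3 -307.1  226.7] tool y deg 178.93 toolz [ 0.001 -0.    -1.   ] F [ 0.2 -0.2  0.2] w 87.74480987915851 0.0
long 4152 rect [ 480.9 -314.1] [191.3  27.1] pca -1.0 mean [ 481.3 -322.5   20.5] zpct [13.7 21.6 24.3]
short 2154 rect [ 536.2 -403.9] [113.9  20.7] pca -5.7 mean [ 535.5 -407.7   15.1] zpct [10.1 15.8 18.4]
[{'at': [482.7, -328.1, 28.2], 'confidence': 0.57}]
```

View pics/w1.png

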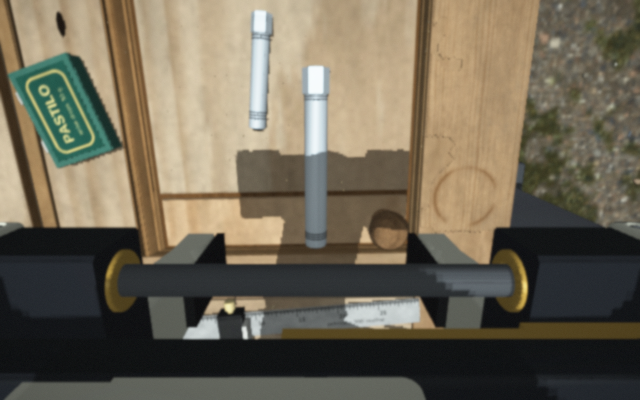

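The wrist view shows the long lamp whole, from (316,66) to (316,247), at x≈481, y≈-312. The short lamp is at (260,70) and a wooden knob at (390,230), both clear of the grasp. I'll look at the holder with the empty hand first.

>>> jog_arm(targets="0.02 0.29 0 0 0 -0.11; 0.02 0.29 0 0 0 -0.11; 0.02 0.29 0 0 0 -0.11; 0.02 0.29 0 0 0 -0.11; 0.02 0.29 0 0 0 -0.11")

```text
clock: 2.12
ee_pos: [499.3, -18.7, 226.9]
ee_rot: [0.0, -0.657, 0.754, -0.0]
contact_force: [0.8, 0.1, -0.4]
grip_width: 87.1
grasp_force: 0.0
```

>>> jog_arm(targets="0.02 0.29 0 0 0 -0.11; 0.02 0.29 0 0 0 -0.11; 0.02 0.29 0 0 0 -0.11; 0.02 0.29 0 0 0 -0.11; 0.02 0.29 0 0 0 -0.11")

```text
clock: 2.75
ee_pos: [520.2, 271.5, 226.4]
ee_rot: [-0.0, -0.615, 0.789, -0.0]
contact_force: [-0.1, -0.7, -0.5]
grip_width: 87.8
grasp_force: 0.0
```

```bash
python3 - <<'E'
from h import *
P=wrist("w2"); stats(P,(511,172,75,100,6,15),"foot"); Q=stats(P,(516,172,75,90,25,80),"clips"); Q2=stats(P,(516,172,75,90,55,80),"tops")
for q in (Q,Q2):
  _,L,ce=cv2.kmeans(q[:,:2].astype(np.float32),2,None,(3,50,.1),5,0); print(ce.round(1).tolist())
_,L,ce=cv2.kmeans(Q2[:,:2].astype(np.float32),4,None,(3,50,.1),9,cv2.KMEANS_PP_CENTERS); print("4",ce.round(1).tolist(),ce.mean(0))
I=cv2.imread("pics/w2.png"); hsv=cv2.cvtColor(I,cv2.COLOR_BGR2HSV)
with np.errstate(all='ignore'): m=(abs(P[...,0]-513)<60)&(abs(P[...,1]-172)<95)&(P[...,2]>6)&(P[...,2]<16)
m=cv2.morphologyEx(m.astype(np.uint8),cv2.MORPH_OPEN,np.ones((5,5)))
n,l,st,_=cv2.connectedComponentsWithStats(m); k=1+st[1:,4].argmax(); r=cv2.minAreaRect(P[l==k][:,:2].astype(np.float32)); print("foot rect",r)
print(search_frame("clip_holder","wrist")[:2])
E
```

```text
t 2.75 tcp [520.2 271.5 226.4] tool y deg 165.88 toolz [ 0. -0. -1.] F [-0.1 -0.7 -0.5] w 87.75727227752745 0.0
foot 8915 rect [516.9 177. ] [142.7  74.2] pca -14.8 mean [515.6 175.5   9.3] zpct [ 7.9  9.3 11.1]
clips 1805 rect [515.9 173.5] [107.   39.5] pca -14.6 mean [515.2 167.2  45. ] zpct [27.5 48.3 66.1]
tops 721 rect [515.9 173.3] [104.2  39.5] pca -14.6 mean [515.3 167.2  61.6] zpct [55.7 61.7 66.5]
[[528.0, 216.3000030517578], [505.6000061035156, 130.5]]
[[528.2000122070312, 216.60000610351562], [505.5, 129.89999389648438]]
4 [[519.5999755859375, 126.30000305175781], [541.7999877929688, 213.0], [489.5, 134.10000610351562], [512.0999755859375, 220.8000030517578]] [515.7305  173.54544]
foot rect ((516.9435424804688, 177.16397094726562), (142.35464477539062, 74.15080261230469), 75.54705047607422)
[{'at': [513.0, 170.6, 10.5], 'confidence': 0.56}]
```

View pics/w2.png

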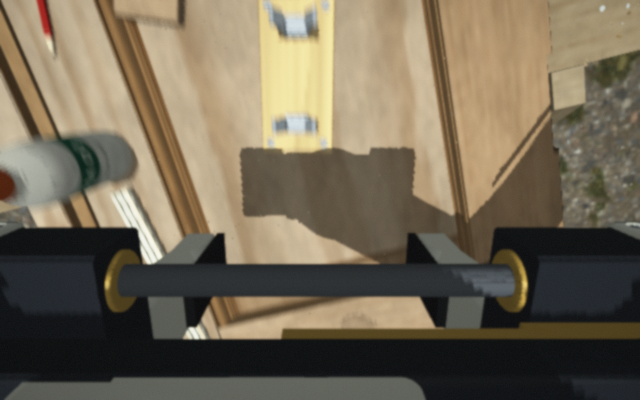

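The wrist view shows the holder's clips at (295,20) and (295,125), upright. The clip midpoint comes out at (516,173), turned -14.5°, which agrees with the fixed cameras. Now back to the lamp.

>>> jog_arm(targets="-0.019 -0.29 0 0 0 0.115; -0.019 -0.29 0 0 0 0.115; -0.019 -0.29 0 0 0 0.115; -0.019 -0.29 0 0 0 0.115; -0.019 -0.29 0 0 0 0.115")

```text
clock: 3.48
ee_pos: [499.5, -23.7, 226.9]
ee_rot: [0.0, -0.658, 0.753, -0.0]
contact_force: [1.1, 0.4, 0.5]
grip_width: 87.8
grasp_force: 0.0
```

>>> jog_arm(targets="-0.019 -0.293 0 0 0 0.115; -0.019 -0.293 0 0 0 0.115; -0.019 -0.293 0 0 0 0.115; -0.019 -0.293 0 0 0 0.115; -0.019 -0.293 0 0 0 0.115")

```text
clock: 4.1
ee_pos: [479.4, -316.7, 226.6]
ee_rot: [-0.0, -0.7, 0.714, -0.0]
contact_force: [0.4, 0.3, -0.2]
grip_width: 87.4
grasp_force: 0.0
```

>>> jog_arm(targets="0 0 -0.06 0 0 0; 0 0 -0.12 0 0 0; 0 0 -0.17 0 0 0; 0 0 -0.2 0 0 0; 0 0 -0.2 0 0 0")

```text
clock: 4.72
ee_pos: [478.4, -313.4, 24.3]
ee_rot: [-0.001, -0.701, 0.713, 0.002]
contact_force: [-0.2, -0.5, 0.4]
grip_width: 87.8
grasp_force: 0.0
```

>>> jog_arm(targets="0.002 0.001 -0.015 0 0 0; 0.002 0.001 -0.021 0 0 0; 0.002 0.001 -0.023 0 0 0; 0.002 0.001 -0.023 0 0 0")

```text
clock: 5.22
ee_pos: [483.7, -311.5, 4.0]
ee_rot: [0.0, -0.702, 0.712, -0.0]
contact_force: [0.2, 0.2, -0.1]
grip_width: 88.0
grasp_force: 0.0
```

>>> jog_arm(targets="0 0 0 0 0 0; 0 0 0 0 0 0; 0 0 0 0 0 0; 0 0 0 0 0 0; 0 0 0 0 0 0", fingers=-1)

```text
clock: 5.85
ee_pos: [483.4, -311.4, 3.5]
ee_rot: [-0.0, -0.702, 0.712, 0.0]
contact_force: [-0.1, 0.3, -0.5]
grip_width: 43.0
grasp_force: 0.0
```

>>> jog_arm(targets="0 0 0 0 0 0; 0 0 0 0 0 0; 0 0 0 0 0 0; 0 0 0 0 0 0; 0 0 0 0 0 0")

```text
clock: 6.48
ee_pos: [483.3, -311.4, 3.5]
ee_rot: [-0.0, -0.702, 0.712, 0.0]
contact_force: [-1.2, -0.3, -0.1]
grip_width: 23.2
grasp_force: 30.0
```

```bash
python3 - <<'E'
from h import *
for i in range(2): P=wrist("w3")
E
```

```text
t 6.475 tcp [ 483.3 -311.4    3.5] tool y deg 179.2 toolz [-0.  0. -1.] F [-1.2 -0.3 -0.1] w 23.207204879061557 29.981056451797485
t 6.525 tcp [ 483.3 -311.4    3.5] tool y deg 179.2 toolz [-0.  0. -1.] F [-0.4  0.7 -0. ] w 23.34289239956903 29.981219172477722
```

Gripped at 23 mm and 30 N. Lift and carry.

>>> jog_arm(targets="0 0 0.03 0 0 0; 0 0 0.08 0 0 0; 0 0 0.13 0 0 0; 0 0 0.17 0 0 0; 0 0 0.17 0 0 0")

```text
clock: 7.2
ee_pos: [485.4, -312.1, 177.3]
ee_rot: [0.002, -0.702, 0.712, -0.003]
contact_force: [0.2, -0.4, -1.4]
grip_width: 23.1
grasp_force: 30.0
```

>>> jog_arm(targets="0.016 0.04 0 0 0 -0.02; 0.016 0.09 0 0 0 -0.06; 0.016 0.14 0 0 0 -0.1; 0.016 0.19 0 0 0 -0.12; 0.016 0.24 0 0 0 -0.12")

```text
clock: 7.82
ee_pos: [498.7, -69.9, 172.6]
ee_rot: [-0.0, -0.658, 0.753, 0.0]
contact_force: [1.7, -0.2, 0.1]
grip_width: 23.5
grasp_force: 30.0
```

>>> jog_arm(targets="0.017 0.05 0 0 0 -0.04; 0.017 0.1 0 0 0 -0.08; 0.017 0.15 0 0 0 -0.119; 0.017 0.2 0 0 0 -0.119; 0.017 0.225 0 0 0 -0.119")

```text
clock: 8.45
ee_pos: [515.8, 155.7, 172.4]
ee_rot: [-0.001, -0.613, 0.79, 0.0]
contact_force: [-0.0, -1.1, -0.9]
grip_width: 22.9
grasp_force: 30.0
```

>>> jog_arm(targets="0 0.01 0 0 0 0; 0 0.018 0 0 0 0; 0 0.018 0 0 0 0; 0 0.018 0 0 0 0")

```text
clock: 8.95
ee_pos: [516.3, 170.8, 173.5]
ee_rot: [-0.0, -0.612, 0.791, 0.0]
contact_force: [0.1, -0.1, -1.6]
grip_width: 23.2
grasp_force: 30.0
```

```bash
python3 - <<'E'
from h import *
P=wrist("w4")
f=grab_frame("top"); cv2.imwrite("pics/top1.png",f["image"]); S=cloud(f,f["cam_to_world"])
g=grab_frame("scene"); G=cloud(g,g["cam_to_world"])
z=ctrl.get_state()["ee_pos"][2]
for n,c in (("wrist",P),("top",S),("scene",G)): stats(c,(516,173,60,115,z-5,z+24),n)
cv2.imwrite("pics/d1.png",np.hstack([cv2.resize(f["image"][160:260,180:320],(400,286)),cv2.resize(g["image"][190:330,190:340],(307,286))]))
E
```

```text
t 8.95 tcp [516.3 170.8 173.5] tool y deg 165.46 toolz [-0. -0. -1.] F [ 0.1 -0.1 -1.6] w 23.183481789009754 29.976304471492767
wrist 17117 rect [510.8 140.8] [135.6  51.9] pca -15.1 mean [504.3 127.7 190.4] zpct [182.9 191.7 194.3]
top 333 rect [504.3 120.5] [92.7 27.8] pca -16.1 mean [500.9 114.7 191.1] zpct [183.2 192.  197. ]
scene 339 rect [512.3 167.7] [192.  23.] pca -13.7 mean [505.2 157.  188.6] zpct [178.5 189.5 196.2]
```

View pics/w4.png

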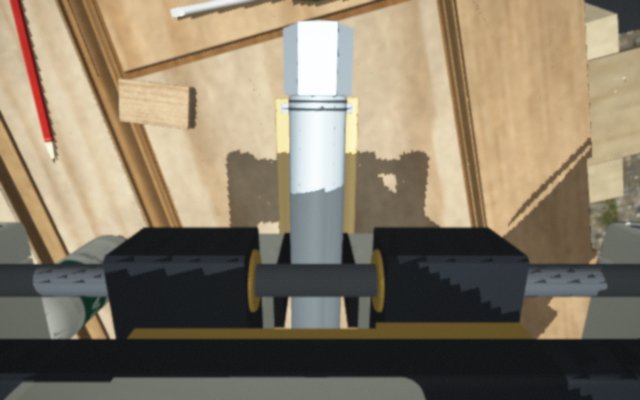

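View pics/d1.png

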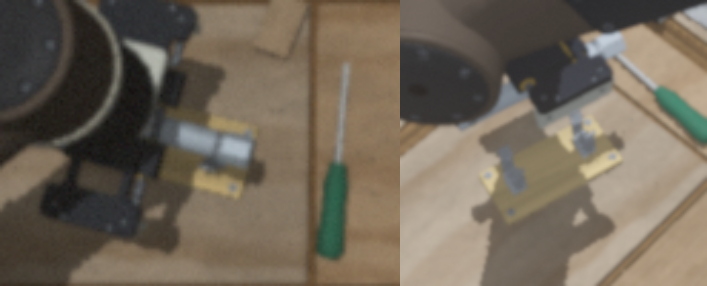

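The wrist view shows the lamp held square, head end at (318,22), with the holder beneath it. Next I'll measure its axis and end relative to the holder.

```bash
python3 - <<'E'
from h import *
a=np.radians(14.5); u=np.array([np.sin(a),np.cos(a)]); n=np.array([np.cos(a),-np.sin(a)]); o=np.array([516,173])
P=np.load("w4.npy").reshape(-1,3)
f=grab_frame("top"); S=cloud(f,f["cam_to_world"]).reshape(-1,3)
for nm,P in (("w",P),("top",S)):
    s=(P[:,:2]-o)@u; x=(P[:,:2]-o)@n; m=(P[:,2]>183)&(P[:,2]<199)&(abs(x)<22)&(s<-35)&(s>-120)
    print(nm,"end s",np.percentile(s[m],[0.5,2,50]).round(1))
    for lo,hi in ((-55,-35),(-72,-55),(-100,-75)):
        k=m&(s>lo)&(s<hi); 
        if k.sum()>3: print(lo,k.sum(),"x mid",((np.percentile(x[k],2)+np.percentile(x[k],98))/2).round(1),"range",np.percentile(x[k],[2,98]).round(1),"z",np.percentile(P[k,2],95).round(1))
E
```

```text
w end s [-99.4 -98.6 -71.8]
-55 2618 x mid -0.1 range [-10.9  10.8] z 193.5
-72 2482 x mid -0.2 range [-11.1  10.7] z 193.6
-100 4590 x mid -0.5 range [-12.7  11.7] z 194.2
top end s [-99.9 -99.  -69.5]
-55 74 x mid 0.4 range [-10.4  11.2] z 196.3
-72 64 x mid 0.2 range [-10.9  11.4] z 196.9
-100 106 x mid -0.4 range [-13.2  12.3] z 197.3
```

Laterally on axis, and 4.5 mm short along the holder. I'll correct that and descend.

>>> jog_arm(targets="0.001 0.004 -0.03 0 0 0; 0.001 0.004 -0.07 0 0 0; 0.001 0.004 -0.1 0 0 0; 0.001 0.004 -0.113 0 0 0; 0.001 0.004 -0.113 0 0 0")

```text
clock: 9.78
ee_pos: [517.3, 175.3, 60.2]
ee_rot: [-0.001, -0.612, 0.791, -0.0]
contact_force: [-0.6, -0.5, -1.0]
grip_width: 23.1
grasp_force: 30.0
```

>>> jog_arm(targets="0 0 -0.003 0 0 0; 0 0 -0.006 0 0 0; 0 0 -0.009 0 0 0; 0 0 -0.011 0 0 0; 0 0 -0.011 0 0 0")

```text
clock: 10.4
ee_pos: [518.1, 176.0, 50.6]
ee_rot: [0.001, -0.613, 0.79, -0.0]
contact_force: [-0.1, -0.4, 5.7]
grip_width: 23.1
grasp_force: 30.0
```

Contact came at the expected height. Pressing.

>>> jog_arm(targets="0 0 -0.003 0 0 0; 0 0 -0.006 0 0 0; 0 0 -0.009 0 0 0; 0 0 -0.012 0 0 0; 0 0 -0.012 0 0 0")

```text
clock: 11.02
ee_pos: [517.0, 175.4, 36.9]
ee_rot: [-0.0, -0.612, 0.791, 0.0]
contact_force: [1.4, 0.5, -4.1]
grip_width: 22.9
grasp_force: 30.0
```

>>> jog_arm(targets="0 0 -0.002 0 0 0; 0 0 -0.003 0 0 0; 0 0 -0.004 0 0 0; 0 0 -0.004 0 0 0")

```text
clock: 11.52
ee_pos: [517.3, 175.4, 34.4]
ee_rot: [-0.0, -0.612, 0.791, -0.0]
contact_force: [-4.3, -1.4, 7.8]
grip_width: 23.0
grasp_force: 30.0
```

It snapped in and is now bottomed. One more small press, then open and back off.

>>> jog_arm(targets="0 0 -0.001 0 0 0; 0 0 -0.001 0 0 0")

```text
clock: 11.78
ee_pos: [517.3, 175.4, 34.2]
ee_rot: [0.0, -0.612, 0.79, -0.0]
contact_force: [-7.3, -1.1, 17.4]
grip_width: 23.3
grasp_force: 30.0
```

>>> jog_arm(targets="0 0 0 0 0 0; 0 0 0 0 0 0; 0 0 0 0 0 0; 0 0 0 0 0 0; 0 0 0 0 0 0", fingers=1)

```text
clock: 12.4
ee_pos: [517.4, 175.6, 32.4]
ee_rot: [-0.0, -0.612, 0.791, -0.0]
contact_force: [1.0, 1.1, 0.4]
grip_width: 67.5
grasp_force: 0.0
```

>>> jog_arm(targets="0 0 0.01 0 0 0; 0 0 0.04 0 0 0; 0 0 0.08 0 0 0; 0 0 0.13 0 0 0; 0 0 0.18 0 0 0")

```text
clock: 13.02
ee_pos: [517.2, 175.3, 215.0]
ee_rot: [0.0, -0.612, 0.791, -0.0]
contact_force: [1.1, 0.5, 0.1]
grip_width: 87.3
grasp_force: 0.0
```

>>> jog_arm(targets="0.02 0.05 0 0 0 0; 0.03 0.1 0 0 0 0; 0.03 0.1 0 0 0 0; 0.03 0.1 0 0 0 0")

```text
clock: 13.52
ee_pos: [547.1, 275.4, 212.7]
ee_rot: [-0.0, -0.612, 0.791, -0.0]
contact_force: [0.3, 0.3, -0.7]
grip_width: 87.5
grasp_force: 0.0
```

```bash
python3 - <<'E'
from h import *
a=np.radians(14.5); u=np.array([np.sin(a),np.cos(a)]); n=np.array([np.cos(a),-np.sin(a)]); o=np.array([516,173])
W=wrist("w5"); D=[("w",W)]
for c in ("top","scene"):
    f=grab_frame(c); D.append((c,cloud(f,f["cam_to_world"])))
for nm,P in D:
    P=P.reshape(-1,3); s=(P[:,:2]-o)@u; x=(P[:,:2]-o)@n; m=(P[:,2]>42)&(P[:,2]<90)&(abs(x)<9)&(abs(s)<120)
    print(nm,m.sum(),"s range",np.percentile(s[m],[.5,99.5]).round(1))
    for lo,hi in ((-95,-75),(-70,-55),(-35,35),(55,70),(75,95)):
        k=m&(s>lo)&(s<hi)
        if k.sum()>5: print(lo,k.sum(),"x",np.median(x[k]).round(1),"z",np.percentile(P[k,2],90).round(1))
E
```

```text
t 13.525 tcp [547.1 275.4 212.7] tool y deg 165.53 toolz [-0. -0. -1.] F [ 0.3  0.3 -0.7] w 87.50507078307264 0.0
w 3518 s range [-41.8  96.5]
-35 1888 x 0.2 z 54.5
55 346 x -0.0 z 54.3
75 437 x 0.7 z 54.5
top 454 s range [-94.5  97.3]
-95 52 x -0.4 z 58.1
-70 34 x 0.4 z 56.8
-35 163 x -0.4 z 57.3
55 36 x -0.4 z 55.6
75 44 x -0.7 z 58.4
scene 571 s range [-96.3  94.1]
-95 53 x -2.3 z 57.8
-70 44 x -1.6 z 57.3
-35 210 x -2.2 z 56.4
55 51 x -2.6 z 55.8
75 68 x -2.3 z 56.1
```

View pics/w5.png

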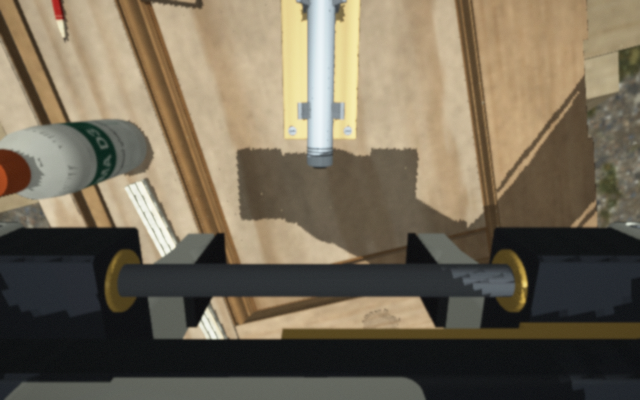

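The picture shows the lamp seated level along the holder, from (320,5) to (319,165), through both clips. Its top is at about 55 mm, so its centre is at 43 mm, and it sits centred along and across the holder. Handing in.

```bash
python3 -c "
from station import hand_in; print(hand_in())"
```

```text
the job is handed in; nothing more can be done
None
```

The long lamp is snapped home in both clips: by my measurements it is level, centred and at the seat height. I released it, never touched the short lamp, and handed the job in at about 13.6 s; no verdict was returned.

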